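# Stand the fallen sauce bottle back in its lane and refit the lane's guard

## Task

The red squeeze bottle has fallen out of the steel bottle lane: stand it upright again in the middle of the round blue mat in the lane, between or beside the other two bottles, and let go. Then take the blue guard panel out of its grey stand and slide it down into the grooves of the two black end posts until it is fully home along the open side of the lane. Do not drop the bottle or the guard, and leave the other bottles and the things on the counter where they are.

Things in the scene. Friction and masses are not known exactly. Their poses are not given: they have to be found in the camera images.
- lane: Steel bottle lane, fixed. Floor plate 260 x 122 mm, its top 6 mm up. Origin on the counter under the bottle row; x along the lane, z up. Three standing places at about x = -80, 0, 80 mm, y = 0: two taken, one marked by the mat. Back rail at y = +40 mm, 30 mm high; end lips at x = +-128 mm, 20 mm high. Open to -y (the robot's right) but for two black posts at y = -62 mm that take the guard.
- guard_seat (a point): Where the middle of the guard's lower edge belongs: 6 mm up, on the lane floor midway between the posts. Axes as the lane's. The posts span x = +-90 to +-114 mm and are about 87 mm high. Their facing grooves run upright, 10 mm wide (along y), ending at x = +-104 mm; above 70 mm they flare to a mouth about 18 mm wide (36 mm over its outside).
- mat: Round blue mat, 60 mm in diameter, printed on the lane floor (no step), marking the empty place. Origin at its centre.
- bottle: The fallen red squeeze bottle with white cap and nozzle: cylinder 50 mm in diameter up to 96 mm, cap 44 mm wide from 104 to 116 mm, then a thin nozzle to 143 mm; 0.15 to 0.35 kg. Origin at the centre of its flat base, on its axis; its own x axis runs from base to nozzle. Starts lying on the counter (axis 25 mm up) beside the open side, nozzle away from the lane. It can roll.
- yellow_bottle: Neighbour standing in the lane, yellow, same shape: squeeze bottle with white cap and nozzle: cylinder 50 mm in diameter up to 96 mm, cap 44 mm wide from 104 to 116 mm, then a thin nozzle to 143 mm; 0.15 to 0.35 kg. Origin at the centre of its base, z up.
- green_bottle: Neighbour standing in the lane, green, same shape: squeeze bottle with white cap and nozzle: cylinder 50 mm in diameter up to 96 mm, cap 44 mm wide from 104 to 116 mm, then a thin nozzle to 143 mm; 0.15 to 0.35 kg. Origin at the centre of its base, z up.
- guard: Blue guard panel, 200 mm long (x), 6 mm thick (y), 110 mm high (z), 0.11 to 0.22 kg, the same both ways round. Origin in the middle of its lower edge. It starts upright in the stand's slot with its lower edge 10 mm above the counter.
- stand: Grey plastic stand, fixed: foot 160 x 90 mm, 10 mm thick, and two walls 140 mm long, up to 42 mm above the counter, with an 8 mm slot between them along x at y = 0. The guard lifts straight up out of it. Origin on the counter at its middle.
- ramekin: White ramekin, 80 mm wide, 45 mm high; bystander. Origin under its centre.
- jar: Glass jar with steel lid, 72 mm wide, 110 mm high; bystander. Origin under its centre.
- spatula: Spatula lying on the counter, 250 mm long, wooden handle, steel blade; bystander. Origin about its middle, on the underside, x along it.

How it is judged:
By the outcome, as a careful person would: the job done as asked, in the order asked, and still so for the second after the job is handed in, with the robot touching nothing.
It also fails if it takes over 64 s, if anything falls off the work surface, if the arm or the gripper's body presses on something with over 40 N, if the wrist force passes 120 N, or if a joint passes its speed limit or range.

## Robot

A 6-joint arm with a two-finger parallel gripper is mounted at the origin on the work surface. World frame = base frame: x ahead of the robot, y to its left, z up, the work surface at z = 0. Lengths are in m, angles in degrees, forces in N, time in s.
With the tool pointing down it reaches from about 0.3 to 0.75 m from the base axis. Payload 8.5 kg.
Tool frame: the origin (TCP) lies midway between the tips of the shut fingers; the grasp point (between the pads) lies 19 mm behind it (env.grasp_offset is the distance from the TCP to the grasp point, in m); z points along the fingers, y is the line along which they close (so a half turn about z gives the same grasp; the last joint's range is limited). The gripper opens to 85 mm and grips with 20 to 120 N. Pads are 22 mm wide; open, the fingers measure 114 mm over their backs; the gripper's body (76 mm by 85 mm) begins 54 mm behind the grasp point. The pads swing forward as they close: fully open they stand 13 mm farther back than shut.
Start: joints at [55.445, 21.807, 74.336, -0, 83.858, -12.336], TCP at [0.208, 0.509, 0.231] pointing down, gripper open.
Joint ranges: [-178.18, 178.18], [-50.72, 133.34], [12.68, 142.11], [-81.47, 261.47], [9.98, 163.14], [-165.26, 165.26]. Speed limits (degrees/s): [136.94, 136.94, 180, 180, 180, 180].

## Interface

Orientations are given as a 3x3 rotation matrix whose columns are the frame's x, y, z axes.
In Python, from rig import env gives the robot as it stands.
- The arm moves only by the tool servo_tool, never from a script. Its argument "deltas" is text: rows parted by semicolons, each of 7 numbers parted by spaces: the opening, from 0 (shut) to 1 (fully open), then the shift along the tool's x, y, z in mm, then the turn, a rotation vector about the tool's x, y, z in rad. A call has 1 to 8 rows; each row shifts and turns the commanded pose from where the row before left it, along the tool's axes as they then stand; what a row does not reach is not made up. A row lasts 1/12 s, in which the tool goes at most 41.7 mm and 7.16 degrees, less where a joint would pass 70% of its speed; a pose out of reach is approached as far as the arm can. A call is refused whole if a number of a shift passes 41.7 or a number of a turn 0.125, either way. A call with a gripper value outside its range is refused whole. The fingers move at their own pace and stop on an object; "newtons" is the grip in N (left out, the last holds). Time passes only in rows, so rows that do not move let the fingers close. It gives the time, the measured TCP pose, the force, the opening and the grip force at its end, in the units of the state.
- env.observe(): the state, without advancing time (a new reading comes with each control period).
- env.get_image(name): name is "side" or "top"; returns a dict with "img" (400x640x3 uint8, red, green, blue), "depth" (400x640 float32, m along the optical axis (not along the pixel's ray), 0 where there is no reading), "camera_matrix" (3x3 intrinsics, pixels), "world_to_cam" (4x4, takes a point from world to camera coordinates). Camera axes: x right, y down, z forward; pixel columns grow to the right and rows downward; lengths in m; the calibration is good to about 2 mm. A picture is of the moment at which its call begins.
- env.close_job(): hands the job in; it is judged then, once.
Trained networks look in a picture, given as the dict that the camera call returned (one of the last four; its "shot" number tells which), for a name from the list of things; names that differ only in an ending like _2 or _b are one class to them, and where a whole thing is asked for, a point or a joint stands for the part that bears it (a point fixed in the world has none). Each returns a list of dicts, best first, with "conf" (0 to 1); they miss things now and then, are a little off and sometimes report something else, mostly with a low value. They report only what shows in the picture. A call takes as long as a camera call.
- env.spot_in(name, picture): "bbox" ([centre column, centre row, width, height] in pixels, round what is visible of it).
- env.spot_point(name, picture): "uv" ([column, row] in pixels: a listed point, or the origin of a listed thing).
The state is a dict: "time_s": time; "q": joint angles; "qvel": joint speeds; "joint_efforts": joint torques, N m; "position": TCP position; "tool_rot": TCP orientation; "ft_force": force on the tool from outside, world axes, zero at the start; "wrist_torque": the same for the moment, N m; "grip_width": finger opening in m; "gripper_force": force on a finger pad.
Only numpy, scipy, OpenCV 4.12 (cv2) and the standard library are available. Lean on these libraries where they do the work, as an engineer would, in place of code of your own. Each camera call takes 0.05 s, during which the arm holds its last target. There are 200 camera calls.

## Working session

There is one attempt and no reset: what is moved stays moved. The work goes in short steps, Python scripts to look and compute and a tool call to move; the robot and the scene stay as the last step left them, time stands still between calls to the robot, and variables do not carry over. Pictures are saved under pics/ and viewed, at most 10 in all, crops included, and the job is handed in when it is done.

Besides the shell and the picture viewer there is one more tool, called after ">>>" in YAML: its name, and indented under it one key for each argument. servo_tool: Moves the arm, as the interface text tells. Its arguments: {"type":"object","properties":{"deltas":{"type":"string"},"newtons":{"type":"number"}},"required":["deltas"]}

```bash
ls; mkdir -p pics
cat > h.py <<'E'
import numpy as np, cv2
from rig import env
def save(n,p): cv2.imwrite(p,cv2.cvtColor(n['img'],cv2.COLOR_RGB2BGR))
def cloud(p):
    K=np.array(p['camera_matrix']);T=np.linalg.inv(np.array(p['world_to_cam']));d=p['depth']
    v,u=np.mgrid[:d.shape[0],:d.shape[1]]
    c=np.stack([(u-K[0,2])/K[0,0]*d,(v-K[1,2])/K[1,1]*d,d],-1)
    return c@T[:3,:3].T+T[:3,3]
def ray(p,uv):
    K=np.array(p['camera_matrix']);T=np.linalg.inv(np.array(p['world_to_cam']))
    r=T[:3,:3]@np.linalg.solve(K,[uv[0],uv[1],1]);return T[:3,3],r/np.linalg.norm(r)
def tri(p1,a,p2,b):
    o1,r1=ray(p1,a);o2,r2=ray(p2,b)
    s=np.linalg.lstsq(np.stack([r1,-r2],1),o2-o1,rcond=None)[0]
    x,y=o1+s[0]*r1,o2+s[1]*r2;return (x+y)/2,np.linalg.norm(x-y)
E
python3 - <<'E'
from h import *
np.set_printoptions(precision=4,suppress=True)
t=env.get_image('top');s=env.get_image('side')
save(t,'pics/t0.png');save(s,'pics/s0.png')
import pickle;pickle.dump((t,s),open('p0.pkl','wb'))
for n in ['lane','guard_seat','mat','bottle','yellow_bottle','green_bottle','guard','stand','ramekin','jar','spatula']:
    a=env.spot_point(n,t);b=env.spot_point(n,s)
    print(n,[(np.round(q['uv']),round(q['conf'],2)) for q in a[:2]],[(np.round(q['uv']),round(q['conf'],2)) for q in b[:2]], tri(t,a[0]['uv'],s,b[0]['uv']) if a and b else '')
    bb=env.spot_in(n,t); print('   ',[np.round(q['bbox']) for q in bb[:1]]) if bb else 0
print(env.observe(), env.grasp_offset)
print(t['camera_matrix'],t['world_to_cam'],s['world_to_cam'])
E
```

```text
pics
lane [] [(array([291., 324.]), 0.7)] 
    [array([462., 106.,  54.,  49.])]
guard_seat [(array([232., 192.]), 0.57)] [] 
    [array([211., 192.,  70., 122.])]
mat [(array([200., 224.]), 0.58)] [(array([334., 328.]), 0.83)] (array([ 0.482 ,  0.1944, -0.0044]), np.float64(0.005874622391542596))
    [array([198., 228.,  27.,  29.])]
bottle [(array([260., 169.]), 0.64), (array([351., 124.]), 0.45)] [(array([278., 258.]), 0.74)] (array([0.5959, 0.0579, 0.0324]), np.float64(0.0006088853337849352))
    [array([291., 176.,  69.,  34.])]
yellow_bottle [(array([204., 190.]), 0.61)] [(array([290., 325.]), 0.86)] (array([ 0.562,  0.188, -0.008]), np.float64(0.002038790287892562))
    [array([195., 184.,  39.,  36.])]
green_bottle [(array([208., 155.]), 0.73)] [(array([252., 316.]), 0.76), (array([298., 293.]), 0.74)] (array([0.6384, 0.1774, 0.0023]), np.float64(0.0004849496652355779))
    [array([202., 147.,  40.,  38.])]
guard [(array([435., 216.]), 0.58)] [(array([330., 158.]), 0.97)] (array([ 0.4886, -0.317 ,  0.0108]), np.float64(0.0008657199694455775))
    [array([445., 212.,  23., 104
[... 1041 characters left out ...]
sition': array([0.208 , 0.5091, 0.2313]), 'tool_rot': array([[-0.9257,  0.3782,  0.    ],
       [ 0.3782,  0.9257, -0.    ],
       [-0.    , -0.    , -1.    ]]), 'ft_force': array([ 0.6329, -0.1551,  0.4031]), 'wrist_torque': array([-0.0377,  0.0096,  0.0044]), 'gripper_force': 0.0, 'grip_width': 0.08553534542136336} 0.0187
[[425.7847   0.     321.4528]
 [  0.     425.7847 197.1889]
 [  0.       0.       1.    ]] [[-0.0209 -0.9998 -0.0057 -0.0616]
 [-0.9849  0.0216 -0.1718  0.5311]
 [ 0.1719  0.002  -0.9851  0.8436]
 [ 0.      0.      0.      1.    ]] [[-0.9991 -0.0371 -0.0211  0.53  ]
 [-0.0092  0.6685 -0.7436  0.1162]
 [ 0.0417 -0.7428 -0.6683  0.9689]
 [ 0.      0.      0.      1.    ]]
```

View pics/t0.png

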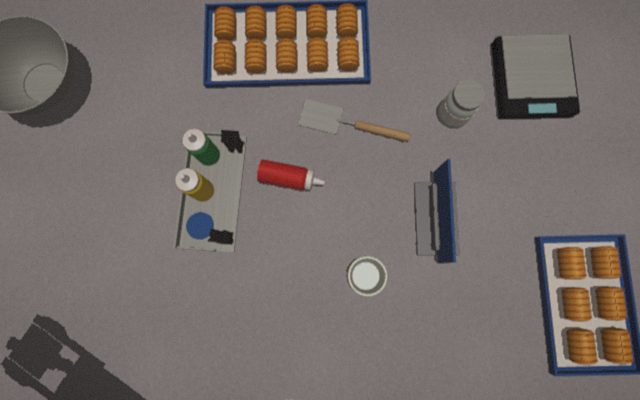

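View pics/s0.png

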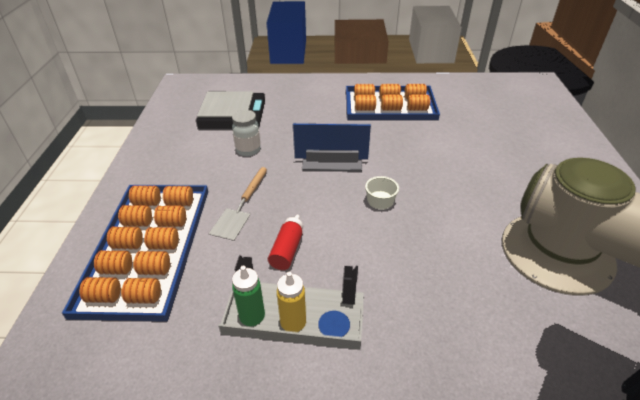

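The top view shows the lane at (210,190) with the mat at (200,226), the red bottle lying at (290,175) with its nozzle to the right, and the guard in its stand at (440,215). Next I fit exact poses from depth.

```bash
cat > m.py <<'E'
from h import *; import pickle
np.set_printoptions(precision=4,suppress=True)
t,s=pickle.load(open('p0.pkl','rb'))
def pca(P):
    c=P[:,:2].mean(0);w,V=np.linalg.eigh(np.cov((P[:,:2]-c).T));d=V[:,1]
    q=(P[:,:2]-c)@V; return c,np.degrees(np.arctan2(d[1],d[0])),q.min(0),q.max(0)
for nm,p in (('top',t),('side',s)):
    W=cloud(p);h=cv2.cvtColor(p['img'],cv2.COLOR_RGB2HSV).astype(int);H,S,V=h[...,0],h[...,1],h[...,2]
    ok=p['depth']>0
    def box(x0,x1,y0,y1,z0,z1): return ok&(W[...,0]>x0)&(W[...,0]<x1)&(W[...,1]>y0)&(W[...,1]<y1)&(W[...,2]>z0)&(W[...,2]<z1)
    lane=box(.38,.78,.08,.28,-.02,.2); blue=(H>100)&(H<130)&(S>120)
    m=lane&blue; P=W[m];print(nm,'mat n',len(P),P.mean(0),(P.min(0)+P.max(0))/2,P.max(0)-P.min(0))
    for cn,cm in (('red',((H<8)|(H>172))&(S>130)&box(.45,.75,-.1,.12,-.01,.08)),('yel',(H>18)&(H<32)&(S>130)&lane),('grn',(H>50)&(H<90)&(S>100)&lane)):
        P=W[cm];print(cn,len(P),pca(P),'z',np.percentile(P[:,2],[2,50,98]))
    m=(V<50)&box(.38,.78,.08,.2,.03,.1); P=W[m]; 
    n,l=cv2.connectedComponents(m.astype('uint8'))
    for i in range(1,n):
        Q=W[l==i]
        if len(Q)>8: T=Q[Q[:,2]>.078];print('post',len(Q),'zmax',Q[:,2].max(),'top',len(T),T.min(0) if len(T) else '',T.max(0) if len(T) else '')
    m=blue&box(.35,.65,-.45,-.2,.0,.14); P=W[m]; print('guard',len(P),pca(P),'z',P[:,2].min(),P[:,2].max())
    T=P[P[:,2]>.112]; print('  topedge',len(T),pca(T) if len(T)>3 else '')
    m=(V>120)&(S<40)&box(.45,.7,-.1,.05,.01,.06)&~blue; P=W[m]; print('nozzle/cap',len(P),pca(P) if len(P)>3 else '',P.max(0) if len(P) else '')
    m=(V>150)&(S<40)&box(.4,.78,.1,.27,.1,.16);n,l=cv2.connectedComponents(m.astype('uint8'))
    for i in range(1,n):
        Q=W[l==i]
        if len(Q)>8: print('cap',len(Q),Q.mean(0),Q.min(0),Q.max(0))
    P=W[box(.5,.6,-.05,.0,-.03,.03)];print('table z',np.median(P[:,2]))
def crop(p,x,y,w,h,f,n): cv2.imwrite(n,cv2.resize(cv2.cvtColor(p['img'][y:y+h,x:x+w],cv2.COLOR_RGB2BGR),None,fx=f,fy=f,interpolation=cv2.INTER_CUBIC))
crop(t,170,120,90,140,4,'pics/c1.png');crop(s,215,230,160,120,5,'pics/c2.png')
E
python3 m.py
```

```text
top mat n 515 [0.4807 0.1921 0.0061] [0.4804 0.1924 0.0064] [0.0548 0.0556 0.0089]
red 1039 (array([0.5808, 0.0106]), np.float64(77.1245201448388), array([-0.026 , -0.0504]), array([0.021 , 0.0511])) z [0.0294 0.0453 0.0507]
yel 370 (array([0.5461, 0.1707]), np.float64(145.84517324136493), array([-0.0193, -0.0233]), array([0.0056, 0.0245])) z [0.0196 0.0749 0.1071]
grn 287 (array([0.6227, 0.1619]), np.float64(134.2624148353432), array([-0.0159, -0.0229]), array([0.0059, 0.0235])) z [0.0199 0.0771 0.1071]
post 280 zmax 0.08825196125497337 top 101 [0.639  0.0972 0.0783] [0.6648 0.1296 0.0883]
post 223 zmax 0.08973075304579492 top 95 [0.4376 0.1165 0.0781] [0.4639 0.1492 0.0897]
guard 329 (array([ 0.4878, -0.3183]), np.float64(178.99632494630274), array([-0.0024, -0.0967]), array([0.003, 0.097])) z 0.02357927684578709 0.12235996372861413
  topedge 272 (array([ 0.4862, -0.3185]), np.float64(178.98642395240262), array([-0.0024, -0.0983]), array([0.0027, 0.0953]))
nozzle/cap 178 (array([ 0.5693, -0.054 ]), np.float64(90.76929805466413), array([-0.0227, -0.0251]), array([0.0171, 0.0159])) [
[... 825 characters left out ...]
 0.09206972728894003 top 95 [0.4395 0.1213 0.078 ] [0.4622 0.1559 0.0921]
guard 403 (array([ 0.505 , -0.3156]), np.float64(179.03449143600315), array([-0.0051, -0.0779]), array([0.0062, 0.1134])) z 0.022206629047516135 0.12196050182110574
  topedge 138 (array([ 0.4932, -0.3156]), np.float64(178.83006459582626), array([-0.0054, -0.0897]), array([0.0055, 0.1016]))
nozzle/cap 70 (array([ 0.567 , -0.0495]), np.float64(109.9863098285815), array([-0.0207, -0.0271]), array([0.0128, 0.0165])) [ 0.5898 -0.0368  0.0488]
cap 415 [0.6367 0.1821 0.1257] [0.6166 0.1584 0.104 ] [0.6619 0.1997 0.1513]
cap 424 [0.5572 0.1935 0.126 ] [0.5375 0.1684 0.1168] [0.5794 0.212  0.1511]
table z -0.0002556369160771066
```

View pics/c1.png

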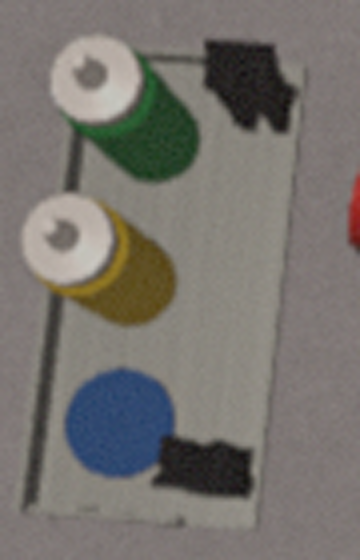

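View pics/c2.png

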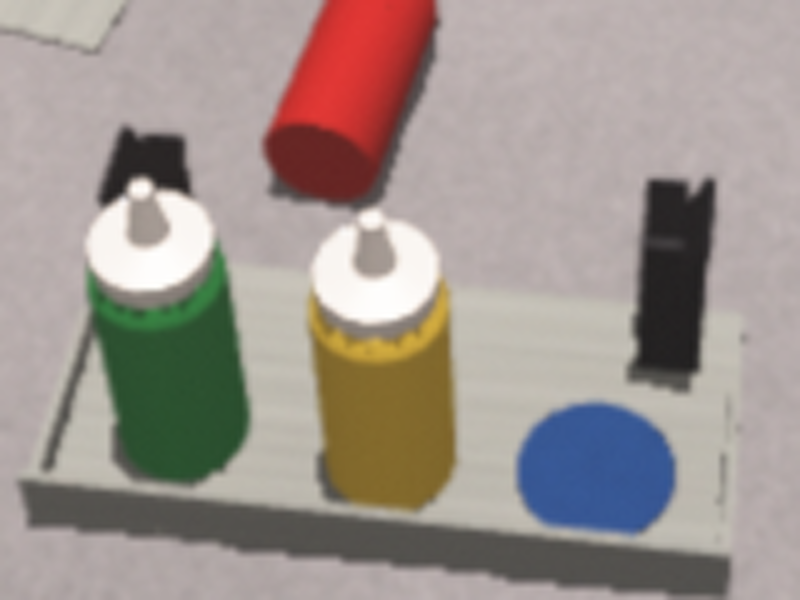

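Crop of the lane: mat centre at full-image (200,225), posts at (232,141) and (221,237); in the side view the red bottle's base faces the lane at (279,263). Now I fit the bottle axis and write a delta helper.

```bash
cat >> h.py <<'E'
from scipy.spatial.transform import Rotation as Rn
def rows(tp,tR,o=1,n=None,st=None):
    "print rows (opening, mm, rad) from the present pose to TCP position tp, rotation tR"
    s=st or (lambda e:(e['position'],e['tool_rot']))(env.observe()); p,R=np.array(s[0]),np.array(s[1])
    tp=np.array(tp);tR=np.array(tR)
    w=Rn.from_matrix(R.T@tR).as_rotvec(); L=np.linalg.norm(tp-p)
    n=n or int(np.ceil(max(L/.040,np.linalg.norm(w)/.12,1)))
    out=[]
    for i in range(n):
        d=R.T@((tp-p)/(n-i))*1000; w=Rn.from_matrix(R.T@tR).as_rotvec()/(n-i)
        d=np.round(d,1);w=np.round(w,3)
        out.append(f"{o} "+" ".join(f"{k:g}" for k in np.r_[d,w]+0.))
        p=p+R@d/1000;R=R@Rn.from_rotvec(w).as_matrix()
    for i in range(0,n,8): print('; '.join(out[i:i+8]))
    return p,R
def frame(z,y):
    z=np.array(z,float);z/=np.linalg.norm(z);y=np.array(y,float);y-=z*(y@z);y/=np.linalg.norm(y)
    return np.stack([np.cross(y,z),y,z],1)
E
cat > fit.py <<'E'
from h import *;import pickle
from scipy.optimize import least_squares
np.set_printoptions(precision=4,suppress=True)
t,s=pickle.load(open('p0.pkl','rb'));PP=[]
for p in (t,s):
    W=cloud(p);h=cv2.cvtColor(p['img'],cv2.COLOR_RGB2HSV).astype(int)
    m=((h[...,0]<8)|(h[...,0]>172))&(h[...,1]>130)&(W[...,0]>.5)&(W[...,0]<.7)&(W[...,1]>-.1)&(W[...,1]<.12)&(p['depth']>0)
    PP.append(W[cv2.erode(m.astype('uint8'),np.ones((3,3)))>0])
def f(v,P):
    a=np.array([np.cos(v[0]),np.sin(v[0])]);d=(P[:,:2]-[v[1],0])@np.array([-a[1],a[0]])
    return np.hypot(d,P[:,2]-v[2])-.025
for P in PP+[np.vstack(PP)]:
    P=P[P[:,2]>.022] 
    r=least_squares(f,[np.radians(-100),.58,.025],args=(P,),loss='soft_l1',f_scale=.001)
    a=np.array([np.cos(r.x[0]),np.sin(r.x[0])]);al=(P[:,:2]-[r.x[1],0])@a
    print(np.degrees(r.x[0]),r.x[1:],'along',np.percentile(al,[0,1,99,100]),np.array([r.x[1],0])+a*np.percentile(al,.5), np.abs(r.fun).mean())
# lane right edge
for uv in ((245.75,137),(234.5,251)):
    o,d=ray(t,uv);print(o+d*(.006-o[2])/d[2])
a=np.array([np.cos(r.x[0]),np.sin(r.x[0]),0]);th=np.radians(20);z=-a*np.sin(th)-np.array([0,0,1])*np.cos(th)
y=np.cross(z,-a);y=y if y[0]>0 else -y; R=frame(z,y);print(R)
G=np.array([r.x[1],0,.029])+a*(np.percentile(al,.5)+.056); T=G+z*env.grasp_offset;print('TCP',T)
st=rows(T-z*.15+[0,0,.03],R,1); print('then'); rows(T,R,1,st=st)
E
python3 fit.py
```

```text
-102.3113454951411 [0.5825 0.0237] along [-0.0585 -0.0568  0.0372  0.038 ] [0.5948 0.0563] 0.0010669454916033313
-103.1513693628544 [0.5818 0.0244] along [-0.0663 -0.065   0.0304  0.0328] [0.5967 0.0636] 0.002355499425818613
-102.54510472233491 [0.5822 0.024 ] along [-0.0661 -0.0647  0.0361  0.0379] [0.5963 0.0634] 0.0017320301727749502
[0.6772 0.0939 0.006 ]
[0.4238 0.1155 0.006 ]
[[ 0.2041  0.9761  0.0743]
 [ 0.9173 -0.2172  0.3339]
 [ 0.342   0.     -0.9397]]
TCP [0.5855 0.015  0.0114]
1 -32.1 -21.5 2.9 -0.014 0.017 0.082; 1 -33.8 -18.8 2 -0.014 0.017 0.082; 1 -35.2 -16 1.2 -0.014 0.017 0.082; 1 -36.4 -13.1 0.4 -0.014 0.017 0.081; 1 -37.4 -10.1 -0.4 -0.014 0.017 0.082; 1 -38 -7 -1.2 -0.014 0.017 0.081; 1 -38.5 -3.9 -1.9 -0.015 0.017 0.082; 1 -38.6 -0.7 -2.6 -0.014 0.017 0.081
1 -38.5 2.5 -3.2 -0.014 0.017 0.082; 1 -38.1 5.7 -3.8 -0.015 0.017 0.081; 1 -37.4 8.8 -4.3 -0.014 0.017 0.082; 1 -36.5 11.9 -4.8 -0.015 0.017 0.081; 1 -35.3 14.9 -5.2 -0.014 0.017 0.082; 1 -33.9 17.8 -5.6 -0.014 0.018 0.081; 1 -32.2 20.5 -5.9 -0.015 0.017 0.082; 1 -30.4 23.2 -6.1 -0.014 0.018 0.081
1 -28.2 25.7 -6.4 -0.015 0.017 0.082
then
1 -2 0 35.6 0 0 0; 1 -2.1 0 35.7 0 0 0; 1 -2 0 35.6 0 0 0; 1 -2.1 0 35.7 0 0 0; 1 -2 0 35.6 0 0 0
```

>>> servo_tool:
  deltas: "1 -32 -21.5 0 -0.014 0.017 0.082; 1 -34 -19 0 -0.014 0.017 0.082; 1 -35 -16 0 -0.014 0.017 0.082; 1 -36.5 -13 0 -0.014 0.017 0.082; 1 -37.5 -10 0 -0.014 0.017 0.082; 1 -38 -7 0 -0.014 0.017 0.082; 1 -38.5 -4 -2 -0.014 0.017 0.082; 1 -38.5 -1 -2.5 -0.014 0.017 0.082"

```text
time_s: 2.42
position: [0.3807, 0.2509, 0.2134]
tool_rot: [[-0.496, 0.868, -0.027], [0.853, 0.493, 0.171], [0.162, 0.062, -0.985]]
ft_force: [0.5, 0.7, 0.4]
grip_width: 0.0855
gripper_force: 0.0
```

>>> servo_tool:
  deltas: "1 -38.5 2.5 -3 -0.014 0.017 0.082; 1 -38 5.5 -4 -0.014 0.017 0.082; 1 -37.5 9 -4 -0.014 0.017 0.082; 1 -36.5 12 -5 -0.014 0.017 0.082; 1 -35.5 15 -5 -0.014 0.017 0.082; 1 -34 18 -5.5 -0.014 0.017 0.082; 1 -32 20.5 -6 -0.014 0.017 0.082; 1 -30 23 -6 -0.014 0.017 0.082"

```text
time_s: 3.08
position: [0.5524, -0.0057, 0.1896]
tool_rot: [[0.137, 0.989, 0.055], [0.937, -0.147, 0.318], [0.322, 0.008, -0.947]]
ft_force: [1.0, 0.2, 0.5]
grip_width: 0.0857
gripper_force: 0.0
```

```bash
cat > s1.py <<'E'
import runpy,io,contextlib
with contextlib.redirect_stdout(io.StringIO()): g=runpy.run_path('fit.py')
from h import *
e=env.observe();print(e['time_s'],e['position'],e['q']);T,R,z=g['T'],g['R'],g['z']
T=T+np.array([0.0005,.002,0])
st=rows(T-z*.06,R,1);print('then');rows(T,R,1,st=st)
E
python3 s1.py
```

```text
3.0833 [ 0.5524 -0.0057  0.1896] [-21.6769  24.0047  80.4668  18.6809  80.0655 -17.2868]
1 -8.2 6.9 29.4 -0.004 0.005 0.018; 1 -8.2 6.9 29.4 -0.004 0.005 0.017; 1 -8.3 6.9 29.4 -0.004 0.005 0.018; 1 -8.2 7 29.5 -0.004 0.006 0.017
then
1 0 0 30 0 0 0; 1 0 0 30 0 0 0
```

>>> servo_tool:
  deltas: "1 -8 7 29.5 -0.004 0.005 0.018; 1 -8 7 29.5 -0.004 0.005 0.018; 1 -8 7 29.5 -0.004 0.005 0.017; 1 -8 7 29.5 -0.004 0.006 0.017; 1 0 0 0 0 0 0"

```text
time_s: 3.5
position: [0.5795, 0.0004, 0.0628]
tool_rot: [[0.203, 0.977, 0.065], [0.917, -0.213, 0.336], [0.343, -0.009, -0.939]]
ft_force: [-0.9, 0.2, -0.0]
grip_width: 0.0855
gripper_force: 0.0
```

```bash
python3 s1.py
```

```text
3.5 [0.5795 0.0004 0.0628] [-20.6183  34.8095  85.6041  21.926   64.7763 -18.5484]
1 -1 2.7 -5.8 -0.009 -0.001 0.001
then
1 0 0 30 0 0 0; 1 0 0 30 0 0 0
```

>>> servo_tool:
  deltas: "1 -0.5 1.5 18 -0.005 0 0; 1 -0.5 1 18 -0.004 0 0; 1 0 0 18 0 0 0; 1 0 0 0 0 0 0; 0.5 0 0 0 0 0 0; 0.3 0 0 0 0 0 0; 0.3 0 0 0 0 0 0; 0.3 0 0 0 0 0 0"
  newtons: 40

```text
time_s: 4.17
position: [0.5882, 0.0159, 0.0186]
tool_rot: [[0.199, 0.976, 0.084], [0.919, -0.216, 0.331], [0.341, 0.011, -0.94]]
ft_force: [-2.3, -1.3, 7.0]
grip_width: 0.0486
gripper_force: 40.0
```

>>> servo_tool:
  deltas: "0.3 0 0 0 0 0 0; 0.3 0 0 0 0 0 0; 0.3 0 0 0 0 0 0; 0.3 0 0 0 0 0 0"
  newtons: 40

```text
time_s: 4.5
position: [0.5881, 0.0159, 0.0186]
tool_rot: [[0.199, 0.976, 0.084], [0.919, -0.216, 0.331], [0.341, 0.011, -0.94]]
ft_force: [-3.2, -1.3, 7.0]
grip_width: 0.0483
gripper_force: 40.1
```

>>> servo_tool:
  deltas: "0.8 0 0 0 0 0 0; 0.8 0 0 0 0 0 0; 0.8 0 0 0 0 0 0"

```text
time_s: 4.75
position: [0.5878, 0.0163, 0.0172]
tool_rot: [[0.2, 0.976, 0.083], [0.918, -0.216, 0.331], [0.341, 0.01, -0.94]]
ft_force: [-0.3, 0.6, -1.0]
grip_width: 0.0682
gripper_force: 0.0
```

Run:
```python
from h import *
p=env.get_image('side');save(p,'pics/s1.png');t=env.get_image('top')
cv2.imwrite('pics/s1.png',np.hstack([cv2.resize(cv2.cvtColor(q['img'][y:y+130,x:x+130],cv2.COLOR_RGB2BGR),None,fx=3,fy=3) for q,x,y in((p,220,170),(t,230,110))]))
e=env.observe();print(e['position'],e['ft_force'],e['q'])
```

```text
[0.58770835 0.01634129 0.01692551] [0.95404135 0.43826731 0.3751368 ] [-18.82852373  38.73393385  87.42346556  23.67937046  57.93705804
 -19.8790145 ]
```

View pics/s1.png

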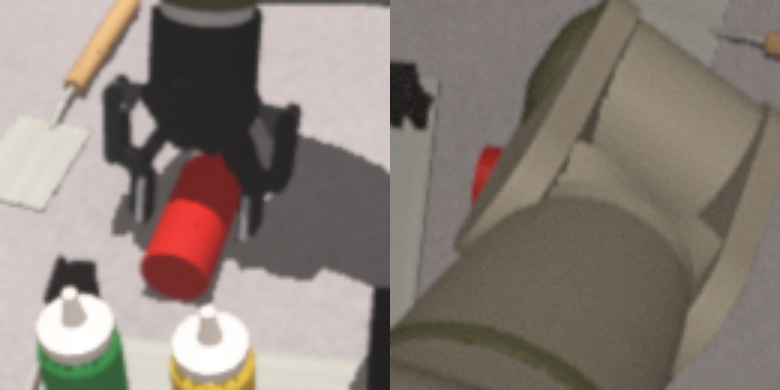

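>>> servo_tool:
  deltas: "0.8 0 -1.5 6 0 0 0; 0.8 0 0 0 0 0 0; 0.8 0 0 0 0 0 0"

```text
time_s: 5.1
position: [0.5863, 0.019, 0.0106]
tool_rot: [[0.2, 0.976, 0.081], [0.918, -0.216, 0.332], [0.342, 0.008, -0.94]]
ft_force: [0.2, 0.2, 0.0]
grip_width: 0.0681
gripper_force: 0.0
```

>>> servo_tool:
  deltas: "0.3 0 0 0 0 0 0; 0.3 0 0 0 0 0 0; 0.3 0 0 0 0 0 0; 0.3 0 0 0 0 0 0; 0.3 0 0 0 0 0 0"
  newtons: 40

```text
time_s: 5.52
position: [0.5867, 0.0187, 0.0113]
tool_rot: [[0.2, 0.976, 0.082], [0.918, -0.216, 0.332], [0.342, 0.009, -0.94]]
ft_force: [-1.1, -0.8, 3.4]
grip_width: 0.0484
gripper_force: 41.4
```

>>> servo_tool:
  deltas: "0.3 7 0 -19 0 0 0; 0.3 12 0 -33 0 0 0; 0.3 14 0 -38 0 0 0; 0.3 14 0 -38 0 0 0; 0.3 14 0 -38 0 0 0; 0.3 10 0 -28 0 0 0; 0.3 0 0 0 0 0 0; 0.3 0 0 0 0 0 0"
  newtons: 45

```text
time_s: 6.18
position: [0.5852, 0.0195, 0.2186]
tool_rot: [[0.199, 0.976, 0.084], [0.919, -0.216, 0.331], [0.341, 0.012, -0.94]]
ft_force: [-0.5, 0.2, -3.2]
grip_width: 0.0488
gripper_force: 47.1
```

```bash
cat > s2.py <<'E'
from h import *
np.set_printoptions(precision=4,suppress=True)
p=env.get_image('side');t=env.get_image('top');e=env.observe();print(e['time_s'],e['position'],e['q'],e['ft_force'],e['grip_width'])
from scipy.optimize import least_squares
zt=e['tool_rot'][:,2];g=e['position']-zt*env.grasp_offset
for c in (p,t):
    W=cloud(c);h=cv2.cvtColor(c['img'],cv2.COLOR_RGB2HSV).astype(int)
    m=((h[...,0]<8)|(h[...,0]>172))&(h[...,1]>130)&(np.linalg.norm(W-g,axis=-1)<.12)&(c['depth']>0)
    P=W[cv2.erode(m.astype('uint8'),np.ones((3,3)))>0];print('n',len(P))
    if len(P)<150: continue
    # axis through point c0 (offset in two dirs), direction d
    a0=np.array([-.216,-.976,0]);
    def un(v):
        d=np.array([np.cos(v[1])*np.cos(v[0]),np.cos(v[1])*np.sin(v[0]),np.sin(v[1])]);return d,g+np.array([v[2],0,v[3]])
    f=lambda v:(lambda d,q:np.linalg.norm(np.cross(P-q,d),axis=1)-.025)(*un(v))
    r=least_squares(f,[np.radians(-102.5),0,0,0],loss='soft_l1',f_scale=.001)
    d,q=un(r.x);al=(P-q)@d
    print('az,el',np.degrees(r.x[:2]),'off',r.x[2:],'base along',np.percentile(al,[.5,99.5]),'res',abs(r.fun).mean(),'tool-frame axis',e['tool_rot'].T@d)
E
python3 s2.py
```

```text
6.2833 [0.5844 0.0197 0.2161] [-18.6034  24.921   74.5142  20.0558  82.8995  -9.1176] [-1.0678 -0.8703 -1.9901] 0.04896854461555219
n 940
az,el [-102.2496    0.917 ] off [ 0.0007 -0.0019] base along [-0.0526  0.0392] res 0.0038906523652221334 tool-frame axis [-0.9342  0.0038 -0.3566]
n 10
```

```bash
cat >> h.py <<'E'
def place(az,tilt=20.5):
    h=np.array([np.cos(np.radians(az)),np.sin(np.radians(az)),0]);c,s=np.cos(np.radians(tilt)),np.sin(np.radians(tilt))
    z=h*c-np.array([0,0,s]);return frame(z,np.cross([0,0,1],h))
E
python3 - <<'E'
from h import *
R=place(-90);print(R.round(3))
rows(np.array([.50,.13,.29])+R[:,2]*.0187,R,0.3)
E
```

```text
[[-0.     1.     0.   ]
 [ 0.35   0.    -0.937]
 [-0.937  0.    -0.35 ]]
0.3 6.5 -7.3 -2.8 -0.007 -0.111 -0.016; 0.3 6.3 -7.2 -3.6 -0.007 -0.111 -0.016; 0.3 6 -7 -4.3 -0.007 -0.111 -0.016; 0.3 5.5 -6.9 -5 -0.007 -0.111 -0.016; 0.3 5.1 -6.8 -5.6 -0.007 -0.111 -0.016; 0.3 4.5 -6.7 -6.2 -0.007 -0.111 -0.016; 0.3 3.9 -6.5 -6.7 -0.007 -0.111 -0.016; 0.3 3.3 -6.5 -7.2 -0.007 -0.111 -0.016
0.3 2.5 -6.3 -7.5 -0.006 -0.111 -0.016; 0.3 1.8 -6.3 -7.8 -0.007 -0.111 -0.016; 0.3 1 -6.2 -8 -0.006 -0.111 -0.016; 0.3 0.2 -6.1 -8.1 -0.006 -0.111 -0.016; 0.3 -0.6 -6.1 -8.1 -0.007 -0.111 -0.016; 0.3 -1.3 -6 -8 -0.006 -0.111 -0.015
```

>>> servo_tool:
  deltas: "0.3 6.5 -7.3 -2.8 -0.007 -0.111 -0.016; 0.3 6.3 -7.2 -3.6 -0.007 -0.111 -0.016; 0.3 6 -7 -4.3 -0.007 -0.111 -0.016; 0.3 5.5 -7 -5 -0.007 -0.111 -0.016; 0.3 5 -7 -5.6 -0.007 -0.111 -0.016; 0.3 4.5 -6.7 -6.2 -0.007 -0.111 -0.016; 0.3 4 -6.5 -6.7 -0.007 -0.111 -0.016; 0.3 3.3 -6.5 -7.2 -0.007 -0.111 -0.016"

```text
time_s: 6.95
position: [0.5359, 0.0733, 0.2549]
tool_rot: [[0.099, 0.995, -0.004], [0.847, -0.087, -0.525], [-0.522, 0.049, -0.851]]
ft_force: [-0.3, 0.2, -1.5]
grip_width: 0.0485
gripper_force: 47.1
```

>>> servo_tool:
  deltas: "0.3 2.5 -6.3 -7.5 -0.006 -0.111 -0.016; 0.3 2 -6.3 -8 -0.007 -0.111 -0.016; 0.3 1 -6 -8 -0.006 -0.111 -0.016; 0.3 0 -6 -8 -0.006 -0.111 -0.016; 0.3 -0.5 -6 -8 -0.007 -0.111 -0.016; 0.3 -1 -6 -8 -0.006 -0.111 -0.015; 0.3 0 0 0 0 0 0"

```text
time_s: 7.53
position: [0.4995, 0.1144, 0.2804]
tool_rot: [[-0.008, 1.0, 0.001], [0.343, 0.004, -0.939], [-0.939, -0.008, -0.343]]
ft_force: [0.7, -0.9, -2.5]
grip_width: 0.0484
gripper_force: 47.2
```

Run:
```python
from h import *
R=place(-90);e=env.observe();print(e['q'].round(1))
rows(np.array([.48,.19,.24])+R[:,2]*.0187,R,0.3)
```

```text
[ 24.5  34.   74.1 -62.4 105.2  25.7]
0.3 32.1 -9.5 -19.2 0.001 0.004 0.004; 0.3 32.2 -9.6 -19.1 0 0.004 0.004
```

>>> servo_tool:
  deltas: "0.3 16 -5 -10 0 0.002 0.002; 0.3 16 -5 -10 0 0.002 0.002; 0.3 16 -5 -9 0 0.002 0.002; 0.3 16 -5 -9 0 0.002 0.002; 0.3 0 0 0 0 0 0; 0.3 0 0 0 0 0 0"

```text
time_s: 8.03
position: [0.4812, 0.1706, 0.2368]
tool_rot: [[0.008, 1.0, 0.0], [0.358, -0.003, -0.934], [-0.934, 0.008, -0.358]]
ft_force: [-0.1, -0.3, -1.4]
grip_width: 0.0484
gripper_force: 47.2
```

```bash
cat > s3.py <<'E'
from h import *
np.set_printoptions(precision=4,suppress=True)
from scipy.optimize import least_squares
p=env.get_image('side');t=env.get_image('top');e=env.observe();print(e['time_s'],e['position'],e['q'],e['grip_width'])
g=e['position']-e['tool_rot'][:,2]*env.grasp_offset;A=[];print('g',g)
for c in (p,t):
    W=cloud(c);h=cv2.cvtColor(c['img'],cv2.COLOR_RGB2HSV).astype(int)
    m=((h[...,0]<8)|(h[...,0]>172))&(h[...,1]>120)&(np.linalg.norm(W-g,axis=-1)<.12)&(c['depth']>0)
    P=W[m];print('n',len(P))
    if len(P)>60: print(P.min(0),P.max(0),P.mean(0))
    if len(P)>100:
        un=lambda v:(np.array([np.sin(v[0]),np.sin(v[1]),1])/np.linalg.norm([np.sin(v[0]),np.sin(v[1]),1]),g+np.array([v[2],v[3],0]))
        f=lambda v:(lambda d,q:np.linalg.norm(np.cross(P-q,d),axis=1)-.025)(*un(v))
        r=least_squares(f,[0,0,0,0],loss='soft_l1',f_scale=.001);d,q=un(r.x)
        print('tilt x,y',np.degrees(r.x[:2]),'axis at g',q,'res',abs(r.fun).mean(),'base z',((P-q)@d).min()+q[2])
    wm=(h[...,2]>140)&(h[...,1]<45)&(np.linalg.norm(W-g-[0,0,.07],axis=-1)<.04)&(c['depth']>0)
    Q=W[wm]
    if len(Q)>20: print('cap',len(Q),Q.mean(0),Q.min(0),Q.max(0))
    A.append(np.ascontiguousarray(c['img']))
f3=lambda i,x,y:cv2.resize(cv2.cvtColor(A[i][max(y,0):max(y,0)+130,x:x+130],cv2.COLOR_RGB2BGR),None,fx=3,fy=3)
import sys
cv2.imwrite(sys.argv[1],np.hstack([f3(0,260,230),f3(1,130,140)]))
E
python3 s3.py pics/b1.png
```

```text
8.1333 [0.4813 0.17   0.238 ] [ 29.7474  38.1071  73.0291 -58.2822 107.6353  32.4445] 0.04818635717985856
g [0.4813 0.1874 0.2446]
n 901
[0.4568 0.1853 0.2414] [0.5041 0.2116 0.2988] [0.4807 0.2043 0.273 ]
tilt x,y [-0.7295 -2.6595] axis at g [0.4811 0.1853 0.2446] res 0.0007782190333617444 base z 0.24032671009584525
cap 618 [0.4802 0.1913 0.3133] [0.459  0.1635 0.301 ] [0.5024 0.2073 0.3385]
n 665
[0.4557 0.1572 0.1989] [0.5051 0.2813 0.2991] [0.4744 0.1643 0.2585]
tilt x,y [-0.1424 -0.4674] axis at g [0.481  0.1836 0.2446] res 0.0007083526374655181 base z 0.19904942026775124
cap 600 [0.4794 0.1802 0.3114] [0.4587 0.1606 0.2952] [0.5015 0.2032 0.3387]
```

View pics/b1.png

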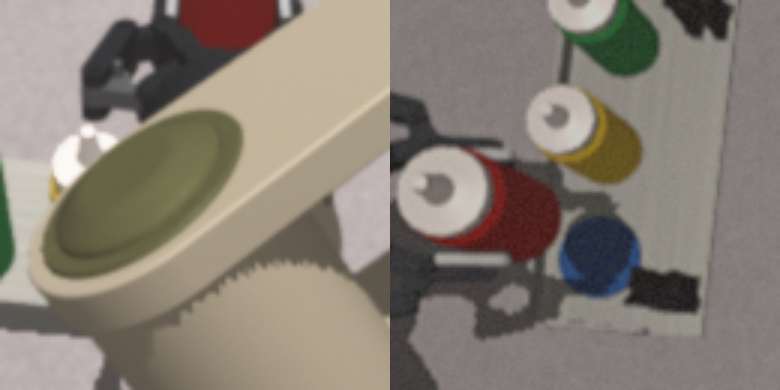

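The bottle is upright in the gripper, about 1–2° off vertical (side (338,235), top ~(278,205)), its axis ~7 mm short of the mat centre in y. Descending.

Run:
```python
from h import *
R=place(-90.,20.0)
rows(np.array([.4807,.1945,.066])+R[:,2]*.0187,R,0.3,n=8)
```

```text
0.3 21.1 -0.3 7.2 0 -0.002 -0.001; 0.3 21.1 -0.3 7.1 0 -0.002 -0.001; 0.3 21.2 -0.3 7.1 0 -0.002 -0.001; 0.3 21.2 -0.2 7 0 -0.002 -0.002; 0.3 21.2 -0.2 7 0 -0.002 -0.001; 0.3 21.2 -0.2 7 0 -0.002 -0.002; 0.3 21.2 -0.1 6.9 0 -0.003 -0.001; 0.3 21.2 -0.2 6.9 0 -0.002 -0.002
```

>>> servo_tool:
  deltas: "0.3 21 -0.3 7 0 -0.002 -0.001; 0.3 21 -0.3 7 0 -0.002 -0.001; 0.3 21 -0.3 7 0 -0.002 -0.001; 0.3 21 -0.2 7 0 -0.002 -0.002; 0.3 21 -0.2 7 0 -0.002 -0.001; 0.3 21 -0.2 7 0 -0.002 -0.002; 0.3 21 0 7 0 -0.003 -0.001; 0.3 0 0 0 0 0 0"

```text
time_s: 8.8
position: [0.4801, 0.1754, 0.08]
tool_rot: [[-0.002, 1.0, -0.002], [0.342, -0.001, -0.94], [-0.94, -0.003, -0.342]]
ft_force: [-0.3, -0.1, -1.6]
grip_width: 0.0482
gripper_force: 47.2
```

```bash
python3 s3.py pics/b2.png
```

```text
8.9 [0.481  0.176  0.0836] [ 30.3541  50.6559  77.7545 -55.1723  99.1393  46.9011] 0.048505362187917365
g [0.481  0.1936 0.09  ]
n 705
[0.4507 0.1454 0.066 ] [0.5035 0.2339 0.142 ] [0.479  0.2095 0.1102]
tilt x,y [-0.0485 -1.2658] axis at g [0.4801 0.1902 0.09  ] res 0.0009297729382421802 base z 0.06590111511931704
cap 491 [0.4799 0.1962 0.156 ] [0.4577 0.1707 0.1378] [0.5016 0.2134 0.1815]
n 392
[0.4555 0.1634 0.0428] [0.5011 0.1951 0.1429] [0.4737 0.1697 0.1019]
tilt x,y [0.5786 0.4661] axis at g [0.4801 0.1893 0.09  ] res 0.0005747913964214082 base z 0.042694221649989886
cap 398 [0.4793 0.187  0.1562] [0.4581 0.1663 0.1377] [0.5025 0.2097 0.1832]
```

>>> servo_tool:
  deltas: "0.3 9 0.2 2.5 0 0 0; 0.3 9 0.2 2.5 0 0 0; 0.3 6 0 1.5 0 0 0; 0.3 2 0 0.7 0 0 0; 0.3 0 0 0 0 0 0; 0.3 0 0 0 0 0 0"

```text
time_s: 9.4
position: [0.481, 0.1787, 0.0562]
tool_rot: [[0.002, 1.0, 0.001], [0.343, 0.0, -0.939], [-0.939, 0.002, -0.343]]
ft_force: [0.3, -1.0, -1.4]
grip_width: 0.0488
gripper_force: 47.2
```

>>> servo_tool:
  deltas: "0.3 2 0 0.7 0 0 0; 0.3 0 0 0 0 0 0; 0.3 1 0 0.3 0 0 0; 0.3 0 0 0 0 0 0"

```text
time_s: 9.73
position: [0.481, 0.1788, 0.0529]
tool_rot: [[0.002, 1.0, 0.001], [0.343, -0.0, -0.939], [-0.939, 0.002, -0.343]]
ft_force: [-0.5, 0.3, -1.9]
grip_width: 0.0488
gripper_force: 47.2
```

>>> servo_tool:
  deltas: "0.3 1 0 0.3 0 0 0; 0.3 0 0 0 0 0 0; 0.3 0 0 0 0 0 0"

```text
time_s: 9.98
position: [0.481, 0.1788, 0.0518]
tool_rot: [[0.002, 1.0, 0.001], [0.343, -0.0, -0.939], [-0.939, 0.002, -0.343]]
ft_force: [-0.8, 0.1, -1.2]
grip_width: 0.0486
gripper_force: 47.2
```

>>> servo_tool:
  deltas: "0.3 1 0 0.3 0 0 0; 0.3 0 0 0 0 0 0; 0.3 0 0 0 0 0 0"

```text
time_s: 10.23
position: [0.481, 0.1789, 0.0508]
tool_rot: [[0.002, 1.0, 0.001], [0.343, -0.0, -0.939], [-0.939, 0.002, -0.343]]
ft_force: [-0.9, -0.5, -1.2]
grip_width: 0.0486
gripper_force: 47.2
```

>>> servo_tool:
  deltas: "0.3 1 0 0.3 0 0 0; 0.3 0 0 0 0 0 0; 0.3 0 0 0 0 0 0"

```text
time_s: 10.48
position: [0.481, 0.179, 0.0498]
tool_rot: [[0.002, 1.0, 0.001], [0.343, -0.0, -0.939], [-0.939, 0.002, -0.343]]
ft_force: [-0.0, 1.0, -0.8]
grip_width: 0.0484
gripper_force: 47.2
```

>>> servo_tool:
  deltas: "0.3 1 0 0.3 0 0 0; 0.3 0 0 0 0 0 0; 0.3 0 0 0 0 0 0"

```text
time_s: 10.73
position: [0.481, 0.179, 0.0492]
tool_rot: [[0.002, 1.0, 0.001], [0.343, -0.0, -0.939], [-0.939, 0.002, -0.343]]
ft_force: [-0.3, 0.3, 3.3]
grip_width: 0.0487
gripper_force: 47.4
```

```bash
python3 s3.py pics/b3.png
```

```text
10.8333 [0.4811 0.179  0.0492] [ 30.604   53.8436  77.6514 -54.6863  97.5107  49.5634] 0.048591407040607694
g [0.481  0.1966 0.0556]
n 691
[0.4511 0.1469 0.0306] [0.5035 0.2201 0.1134] [0.4801 0.2129 0.0787]
tilt x,y [-0.1962 -1.1724] axis at g [0.4809 0.1938 0.0556] res 0.0009493536938381681 base z 0.03171466547115246
cap 466 [0.4806 0.1994 0.1254] [0.4584 0.1739 0.1066] [0.5017 0.2165 0.1515]
n 331
[0.4558 0.1666 0.0138] [0.5019 0.2018 0.1094] [0.4743 0.1728 0.0708]
tilt x,y [0.1959 0.6357] axis at g [0.4805 0.1926 0.0556] res 0.0005946048275069313 base z 0.013500915545171577
cap 369 [0.4797 0.1907 0.1227] [0.4593 0.1707 0.1003] [0.5045 0.2136 0.1504]
```

>>> servo_tool:
  deltas: "0.6 0 0 0 0 0 0; 0.63 0 0 0 0 0 0; 0.68 0 0 0 0 0 0; 0.72 0 0 0 0 0 0; 0.72 0 0 0 0 0 0"

```text
time_s: 11.25
position: [0.481, 0.179, 0.0486]
tool_rot: [[0.002, 1.0, 0.001], [0.343, -0.0, -0.939], [-0.939, 0.002, -0.343]]
ft_force: [-0.4, -0.0, -0.6]
grip_width: 0.0613
gripper_force: 0.0
```

>>> servo_tool:
  deltas: "0.72 0 0 -5 0 0 0; 0.72 0 0 -12 0 0 0; 0.72 0 0 -20 0 0 0; 0.72 0 0 -25 0 0 0; 0.72 0 0 -25 0 0 0; 0.72 -10 0 -15 0 0 0; 0.72 -30 0 -10 0 0 0; 0.72 -35 0 -5 0 0 0"

```text
time_s: 11.92
position: [0.4801, 0.2653, 0.1594]
tool_rot: [[-0.001, 1.0, 0.002], [0.342, 0.002, -0.94], [-0.94, -0.0, -0.342]]
ft_force: [0.9, -0.1, 0.8]
grip_width: 0.0613
gripper_force: 0.0
```

```bash
cat > s4.py <<'E'
from h import *
np.set_printoptions(precision=4,suppress=True)
t=env.get_image('top');s=env.get_image('side');e=env.observe();print(e['time_s'],e['position'],e['q'])
for p in (t,s):
    W=cloud(p);h=cv2.cvtColor(p['img'],cv2.COLOR_RGB2HSV).astype(int);V,S=h[...,2],h[...,1]
    m=(V>150)&(S<40)&(W[...,0]>.4)&(W[...,0]<.72)&(W[...,1]>.1)&(W[...,1]<.27)&(W[...,2]>.1)&(W[...,2]<.16);n,l=cv2.connectedComponents(m.astype('uint8'))
    for i in range(1,n):
        Q=W[l==i]
        if len(Q)>25: print('cap',len(Q),Q.mean(0),Q.min(0),Q.max(0))
G=np.array([.488,-.317,.0]);u=np.array([np.cos(np.radians(-1)),np.sin(np.radians(-1)),0])
E
cat s4.py > s4b.py
cat >> s4b.py <<'E'
# guard grasp: tool down, tool y along -y or +y world -> print joint friendly options
R=frame([0,0,-1],[np.sin(np.radians(1)),np.cos(np.radians(1)),0])
print('yA');st=rows([.42,.15,.33],R,1)
E
python3 s4b.py
```

```text
12.0167 [0.4814 0.2644 0.1645] [ 36.7826  48.7379  63.9476 -54.5543 112.4056  37.3245]
cap 316 [0.6361 0.1745 0.1226] [0.617  0.1541 0.1162] [0.6595 0.1962 0.1512]
cap 330 [0.5565 0.1861 0.1227] [0.536  0.166  0.1171] [0.5785 0.2093 0.1503]
cap 358 [0.4802 0.1913 0.123 ] [0.4594 0.1715 0.1123] [0.5019 0.2138 0.1506]
cap 420 [0.6367 0.1821 0.1256] [0.6164 0.1567 0.104 ] [0.6619 0.1999 0.1498]
cap 427 [0.5573 0.1938 0.1261] [0.5373 0.1677 0.1162] [0.5794 0.2116 0.1509]
cap 439 [0.4809 0.199  0.1259] [0.4583 0.1745 0.1039] [0.5017 0.2164 0.1507]
yA
1 -12.2 -3.7 3.1 -0.058 0.06 -0.084; 1 -12 -4.9 2.1 -0.058 0.06 -0.084; 1 -11.7 -6 1.1 -0.058 0.06 -0.084; 1 -11.1 -7 0 -0.058 0.06 -0.084; 1 -10.5 -7.9 -1.1 -0.058 0.06 -0.084; 1 -9.7 -8.6 -2.1 -0.058 0.06 -0.084; 1 -8.8 -9.2 -3.2 -0.058 0.06 -0.084; 1 -7.8 -9.7 -4.3 -0.058 0.06 -0.084
1 -6.6 -10.1 -5.3 -0.058 0.06 -0.084; 1 -5.5 -10.2 -6.2 -0.058 0.06 -0.084; 1 -4.2 -10.3 -7.1 -0.058 0.06 -0.085; 1 -2.9 -10.1 -7.9 -0.058 0.06 -0.084; 1 -1.5 -9.8 -8.6 -0.057 0.06 -0.085; 1 -0.2 -9.4 -9.2 -0.058 0.06 -0.084; 1 1.2 -8.8 -9.7 -0.057 0.06 -0.085; 1 2.4 -8 -10.1 -0.058 0.059 -0.084
```

Run:
```python
from h import *
e=env.observe();R0=e['tool_rot']
st=rows([.475,.255,.29],R0,1); print('then')
R=frame([0,0,-1],[np.cos(np.radians(-91)),np.sin(np.radians(-91)),0])
rows([.4875,-.317,.25],R,1,st=st,n=20)
```

```text
1 -30.3 -1.3 -8.7 0 0 0; 1 -30.2 -1.3 -8.7 0 0 0; 1 -30.3 -1.3 -8.7 0 0 0; 1 -30.2 -1.2 -8.7 0 0 0
then
1 -8.1 0.6 27.5 0.048 0.046 0.068; 1 -9.2 2.5 27 0.048 0.047 0.068; 1 -10.2 4.4 26.4 0.048 0.047 0.068; 1 -11.1 6.4 25.7 0.048 0.046 0.068; 1 -11.7 8.4 24.8 0.048 0.047 0.068; 1 -12.3 10.4 23.8 0.048 0.047 0.068; 1 -12.6 12.4 22.6 0.048 0.046 0.068; 1 -12.7 14.3 21.4 0.048 0.047 0.068
1 -12.6 16.1 20.1 0.048 0.047 0.068; 1 -12.4 17.9 18.7 0.048 0.046 0.068; 1 -11.9 19.6 17.2 0.048 0.047 0.069; 1 -11.3 21.2 15.7 0.048 0.047 0.068; 1 -10.5 22.6 14.1 0.048 0.046 0.069; 1 -9.5 24 12.5 0.048 0.047 0.068; 1 -8.4 25.1 11 0.048 0.046 0.069; 1 -7.1 26.2 9.4 0.048 0.047 0.068
1 -5.7 27 7.8 0.048 0.046 0.069; 1 -4.1 27.7 6.2 0.047 0.047 0.068; 1 -2.4 28.1 4.8 0.048 0.046 0.069; 1 -0.7 28.4 3.3 0.047 0.047 0.068
```

>>> servo_tool:
  deltas: "1 -30 -1 -9 0 0 0; 1 -30 -1 -9 0 0 0; 1 -30 -1 -9 0 0 0; 1 -30 -1 -9 0 0 0; 1 -8 0.6 27.5 0.048 0.046 0.068; 1 -9 2.5 27 0.048 0.047 0.068; 1 -10 4.4 26.4 0.048 0.047 0.068; 1 -11 6.4 25.7 0.048 0.046 0.068"

```text
time_s: 12.68
position: [0.4787, 0.1415, 0.2762]
tool_rot: [[0.288, 0.944, -0.162], [0.473, -0.287, -0.833], [-0.833, 0.163, -0.529]]
ft_force: [0.7, -0.1, 0.2]
grip_width: 0.0854
gripper_force: 0.0
```

>>> servo_tool:
  deltas: "1 -12 8.4 25 0.048 0.047 0.068; 1 -12 10.4 24 0.048 0.047 0.068; 1 -12.5 12.4 22.5 0.048 0.046 0.068; 1 -12.5 14.3 21.5 0.048 0.047 0.068; 1 -12.5 16 20 0.048 0.047 0.068; 1 -12.5 18 18.5 0.048 0.046 0.068; 1 -12 19.5 17 0.048 0.047 0.068; 1 -11.5 21 15.5 0.048 0.047 0.068"

```text
time_s: 13.35
position: [0.4839, -0.0877, 0.2619]
tool_rot: [[0.797, 0.55, -0.25], [0.412, -0.798, -0.44], [-0.442, 0.248, -0.862]]
ft_force: [0.8, -0.6, 0.5]
grip_width: 0.085
gripper_force: 0.0
```

>>> servo_tool:
  deltas: "1 -10.5 22.5 14 0.048 0.046 0.068; 1 -9.5 24 12.5 0.048 0.047 0.068; 1 -8.5 25 11 0.048 0.046 0.068; 1 -7 26 9.5 0.048 0.047 0.068; 1 -5.5 27 8 0.048 0.046 0.068; 1 -4 27.5 6 0.047 0.047 0.068; 1 -2.5 28 5 0.048 0.046 0.068; 1 0 0 0 0 0 0"

```text
time_s: 14.02
position: [0.4875, -0.2917, 0.2476]
tool_rot: [[0.997, 0.048, -0.054], [0.045, -0.998, -0.051], [-0.056, 0.048, -0.997]]
ft_force: [-0.3, 0.2, 0.9]
grip_width: 0.0854
gripper_force: 0.0
```

```bash
cat > s5.py <<'E'
from h import *
np.set_printoptions(precision=4,suppress=True)
t=env.get_image('top');s=env.get_image('side');e=env.observe();print(e['time_s'],e['position'],e['q'])
for p in (t,s):
    W=cloud(p);h=cv2.cvtColor(p['img'],cv2.COLOR_RGB2HSV).astype(int)
    m=(h[...,0]>100)&(h[...,0]<130)&(h[...,1]>120)&(p['depth']>0)&(abs(W[...,0]-.49)<.13)&(abs(W[...,1]+.317)<.05)&(W[...,2]>.02)&(W[...,2]<.14)
    P=W[m]; c=np.polyfit(P[:,0],P[:,1],1) if len(P)>20 else None
    print(len(P),'yaw',np.degrees(np.arctan(c[0])),'y at .4875',np.polyval(c,.4875),P.min(0),P.max(0))
R=frame([0,0,-1],[np.cos(np.radians(-91)),np.sin(np.radians(-91)),0])
st=rows([.4875,-.317,.16],R,1);print('then');rows([.4875,-.317,.0813],R,1,st=st)
E
python3 s5.py
```

```text
14.1167 [ 0.488  -0.2872  0.2479] [-40.4434  23.495   68.9772  -4.3465  88.0692  46.6268]Traceback (most recent call last):
  File "s5.py", line 8, in <module>
    print(len(P),'yaw',np.degrees(np.arctan(c[0])),'y at .4875',np.polyval(c,.4875),P.min(0),P.max(0))
                                            ~^^^
TypeError: 'NoneType' object is not subscriptable
```

```bash
sed -i "s/^    P=W\[m\].*/    P=W[m]\n    if len(P)<20: continue\n    c=np.polyfit(P[:,0],P[:,1],1)/; s/^t=env.*/import pickle;t,s0=pickle.load(open('p0.pkl','rb'));s=env.get_image('side');e=env.observe();print(e['time_s'],e['position'])/; s/in (t,s)/in (t,s0,s)/" s5.py; python3 s5.py
```

```text
14.1667 [ 0.4884 -0.2861  0.2481]
329 yaw -1.0031026713821498 y at .4875 -0.31826884859065047 [ 0.3908 -0.3219  0.0236] [ 0.5844 -0.3145  0.1224]
403 yaw -0.9640485323780202 y at .4875 -0.3152709405667286 [ 0.3917 -0.3218  0.0222] [ 0.5829 -0.3096  0.122 ]
959 yaw -1.1046081843126403 y at .4875 -0.3149437081789544 [ 0.3915 -0.3238  0.0201] [ 0.5831 -0.3089  0.1222]
1 0.9 8.8 29.8 0.017 0.019 0.024; 1 0.5 9.3 29.7 0.017 0.019 0.025; 1 0.2 9.9 29.5 0.017 0.019 0.024
then
1 0 0 39.4 0 0 0; 1 0 0 39.3 0 0 0
```

>>> servo_tool:
  deltas: "0.8 1 9.5 30 0.017 0.019 0.024; 0.8 0.5 10 30 0.017 0.019 0.025; 0.8 0 10 29 0.017 0.019 0.024; 0.8 0 0 0 0 0 0; 0.8 0 0 0 0 0 0"

```text
time_s: 14.58
position: [0.4876, -0.3176, 0.16]
tool_rot: [[1.0, -0.015, -0.002], [-0.015, -1.0, 0.001], [-0.002, -0.001, -1.0]]
ft_force: [0.5, -0.1, 1.3]
grip_width: 0.0686
gripper_force: 0.0
```

Run:
```python
from h import *
R=frame([0,0,-1],[np.cos(np.radians(-91)),np.sin(np.radians(-91)),0])
e=env.observe();print(e['position'],e['tool_rot'].round(3).tolist());rows([.4873,-.318,.0813],R,.5,n=4)
```

```text
[ 0.48755038 -0.31764022  0.16002869] [[1.0, -0.015, -0.002], [-0.015, -1.0, 0.001], [-0.002, -0.001, -1.0]]
0.5 0 0.1 19.7 0 0 0; 0.5 0 0.1 19.7 0 0.001 0.001; 0.5 -0.1 0.1 19.7 0 0 0; 0.5 0 0.1 19.6 -0.001 0.001 0.001
```

>>> servo_tool:
  deltas: "0.5 0 0.1 20 0 0 0; 0.5 0 0.1 20 0 0 0; 0.4 0 0.1 20 0 0.001 0.001; 0.4 0 0.1 18.5 0 0 0; 0.4 0 0 0 0 0 0; 0 0 0 0 0 0 0; 0 0 0 0 0 0 0; 0 0 0 0 0 0 0"
  newtons: 30

```text
time_s: 15.25
position: [0.4886, -0.3197, 0.0841]
tool_rot: [[1.0, -0.018, 0.004], [-0.018, -1.0, -0.003], [0.005, 0.003, -1.0]]
ft_force: [0.7, 1.7, 7.4]
grip_width: 0.0055
gripper_force: 33.2
```

>>> servo_tool:
  deltas: "0 0 0 0 0 0 0; 0 0 0 0 0 0 0; 0 0 0 0 0 0 0; 0 0 0 0 0 0 0"
  newtons: 40

```text
time_s: 15.58
position: [0.4886, -0.3199, 0.0842]
tool_rot: [[1.0, -0.018, 0.005], [-0.018, -1.0, -0.003], [0.005, 0.003, -1.0]]
ft_force: [1.0, 2.6, 7.8]
grip_width: 0.0057
gripper_force: 39.7
```

>>> servo_tool:
  deltas: "0 0 0 -8 0 0 0; 0 0 0 -20 0 0 0; 0 0 0 -30 0 0 0; 0 0 0 -35 0 0 0; 0 0 0 -35 0 0 0; 0 0 0 -20 0 0 0; 0 0 0 0 0 0 0"

```text
time_s: 16.17
position: [0.4882, -0.3203, 0.2357]
tool_rot: [[1.0, -0.019, 0.008], [-0.019, -1.0, -0.008], [0.009, 0.007, -1.0]]
ft_force: [0.4, -0.1, -1.0]
grip_width: 0.0058
gripper_force: 39.2
```

Run:
```python
from h import *
np.set_printoptions(precision=4,suppress=True)
e=env.observe();print(e['position'],e['ft_force'],e['grip_width'])
az=-95;R=frame([0,0,-1],[np.cos(np.radians(az)),np.sin(np.radians(az)),0])
rows([.5515,.06,.235],R,0)
# post tops, from both cameras (p0 + a fresh one from the side)
import pickle;t,s0=pickle.load(open('p0.pkl','rb'));s=env.get_image('side')
for nm,p in (('t',t),('s0',s0),('s',s)):
    W=cloud(p);V=p['img'].max(-1)
    for x0,x1 in ((.42,.48),(.62,.68)):
        m=(V<60)&(W[...,0]>x0)&(W[...,0]<x1)&(W[...,1]>.09)&(W[...,1]<.165)&(p['depth']>0)
        Q=W[m&(W[...,2]>.075)&(W[...,2]<.095)];q=np.percentile(Q,[3,97],axis=0)
        print(nm,len(Q),'mid',q.mean(0),'ext',q[1]-q[0],'med',np.median(Q,0))
```

```text
[ 0.4882 -0.3203  0.2357] [ 0.4223 -0.1132 -1.0297] 0.005798483159983064
0 5.6 -38.1 -0.2 0.001 -0.001 0.007; 0 5.4 -38.2 -0.1 0.001 -0.001 0.007; 0 5.1 -38.2 -0.1 0.001 -0.001 0.007; 0 4.8 -38.3 -0.1 0.001 -0.001 0.007; 0 4.6 -38.3 0 0.001 -0.001 0.007; 0 4.3 -38.3 0 0 -0.001 0.007; 0 4 -38.3 0 0.001 -0.001 0.007; 0 3.7 -38.4 0 0 -0.001 0.007
0 3.5 -38.4 0.1 0.001 0 0.006; 0 3.2 -38.4 0 0 -0.001 0.007
t 123 mid [0.4499 0.1329 0.0822] ext [0.0244 0.0306 0.0128] med [0.4475 0.1374 0.0836]
t 146 mid [0.6527 0.1139 0.0818] ext [0.0237 0.0324 0.0127] med [0.6587 0.1151 0.0833]
s0 141 mid [0.4501 0.1383 0.0823] ext [0.0204 0.0318 0.0129] med [0.4486 0.1353 0.0828]
s0 105 mid [0.6532 0.1134 0.082 ] ext [0.0225 0.0274 0.0122] med [0.6561 0.1071 0.0821]
s 122 mid [0.4498 0.1385 0.0821] ext [0.02   0.0325 0.0134] med [0.4474 0.1297 0.0824]
s 92 mid [0.6529 0.1135 0.0816] ext [0.022  0.0244 0.0123] med [0.654  0.1076 0.0825]
```

>>> servo_tool:
  deltas: "0 5.5 -38 0 0.001 -0.001 0.007; 0 5.5 -38 0 0.001 -0.001 0.007; 0 5 -38 0 0.001 -0.001 0.007; 0 5 -38 0 0.001 -0.001 0.007; 0 4.5 -38 0 0.001 -0.001 0.007; 0 4.5 -38 0 0 -0.001 0.007; 0 4 -38 0 0.001 -0.001 0.007; 0 3.5 -38 0 0 -0.001 0.007"

```text
time_s: 16.88
position: [0.5371, -0.0153, 0.2292]
tool_rot: [[0.997, -0.075, -0.009], [-0.075, -0.997, 0.007], [-0.01, -0.006, -1.0]]
ft_force: [0.1, -0.8, -1.8]
grip_width: 0.0054
gripper_force: 39.5
```

>>> servo_tool:
  deltas: "0 3.5 -30 0 0.001 0 0.006; 0 3 -20 0 0 -0.001 0.007; 0 0 0 0 0 0 0; 0 0 0 0 0 0 0"

```text
time_s: 17.22
position: [0.5476, 0.0329, 0.2295]
tool_rot: [[0.996, -0.086, -0.01], [-0.086, -0.996, 0.007], [-0.01, -0.006, -1.0]]
ft_force: [1.4, -0.3, -2.6]
grip_width: 0.0053
gripper_force: 39.6
```

```bash
cat > s6.py <<'E'
from h import *; import pickle,sys
np.set_printoptions(precision=4,suppress=True)
t0,s0=pickle.load(open('p0.pkl','rb'))
s=env.get_image('side');t=env.get_image('top');e=env.observe();print(e['time_s'],e['position'],e['tool_rot'][:,1],e['ft_force'],e['grip_width'],e['q'])
th=np.radians(5.1);Rz=np.array([[np.cos(th),-np.sin(th),0],[np.sin(th),np.cos(th),0],[0,0,1]]);C=np.array([.5513,.1245,0])
for nm,p in (('t0',t0),('s0',s0),('s',s),('t',t)):
    W=(cloud(p)-C)@Rz.T;V=p['img'].max(-1)   # lane-axes, origin near the seat
    for sg in (-1,1):
        m=(V<60)&(abs(W[...,0]-.102*sg)<.022)&(abs(W[...,1])<.03)&(p['depth']>0)&(W[...,2]>.082)&(W[...,2]<.095)
        Q=W[m]
        if len(Q)>15: print(nm,sg,len(Q),Q[:,:2].min(0),Q[:,:2].max(0),'ymid',(Q[:,1].min()+Q[:,1].max())/2)
    h=cv2.cvtColor(p['img'],cv2.COLOR_RGB2HSV).astype(int)
    g=e['position']
    m=(h[...,0]>100)&(h[...,0]<130)&(h[...,1]>110)&(p['depth']>0);WW=cloud(p);m&=(np.linalg.norm(WW-g+[0,0,.03],axis=-1)<.13)&(WW[...,2]>.05)
    P=WW[cv2.erode(m.astype('uint8'),np.ones((3,3)))>0]
    if nm in 'ts' and len(P)>40:
        A=np.c_[P[:,0],P[:,2],np.ones(len(P))];c=np.linalg.lstsq(A,P[:,1],rcond=None)[0]
        print(nm,'guard',len(P),'yaw',np.degrees(np.arctan(c[0])),'lean',np.degrees(np.arctan(c[1])),'y at x,zlow',c@[g[0],P[:,2].min(),1],P.min(0),P.max(0))
for uv in env.spot_point('guard_seat',t0)[:1] if 0 else [{'uv':(232,192)}]:
    o,d=ray(t0,uv['uv']);print('seat',o+d*(.006-o[2])/d[2])
E
python3 s6.py
```

```text
17.3167 [0.5477 0.0314 0.2299] [-0.0882 -0.9961 -0.0062] [-0.3223 -0.0058 -1.3709] 0.005448081390978955 [-9.2351 21.946  74.3522  0.3163 84.2699 85.7888]
t0 -1 74 [-0.1135 -0.0179] [-0.0888  0.0157] ymid -0.0011073862923509092
t0 1 85 [ 0.0894 -0.0176] [0.1151 0.0152] ymid -0.0011777660461641665
s0 -1 76 [-0.1126 -0.012 ] [-0.0908  0.0218] ymid 0.004908367703532977
s0 1 54 [ 0.0915 -0.0162] [0.1131 0.0164] ymid 7.941869624895209e-05
s -1 94 [-0.1136 -0.0167] [-0.089   0.0215] ymid 0.002352224632029295
s 1 55 [ 0.0911 -0.0143] [0.1128 0.0161] ymid 0.0008998109042655687
s guard 3885 yaw -4.856550787327029 lean -0.4742639874446067 y at x,zlow 0.037736474670228906 [0.4509 0.0263 0.161 ] [0.6417 0.0484 0.2691]
seat [0.5524 0.1228 0.006 ]
```

```bash
cat > s7.py <<'E'
from h import *;import sys
x,y,z=map(float,sys.argv[1:4]);n=int(sys.argv[4])
Rg=Rn.from_matrix([[1,-.018,.005],[-.018,-1,-.003],[.005,.003,-1]]).as_matrix()
R=Rn.from_euler('z',-4.1,degrees=True).as_matrix()@Rg
e=env.observe();print(e['position'].round(4),e['tool_rot'].round(3).tolist(),e['ft_force'].round(1))
rows([x,y,z],R,0,n=n)
E
python3 s7.py .5526 .123 .19 4
```

```text
[0.5477 0.0314 0.2299] [[0.996, -0.088, -0.009], [-0.088, -0.996, 0.007], [-0.009, -0.006, -1.0]] [-0.3 -0.  -1.4]
0 -0.7 -22.9 10.1 -0.002 0.004 0; 0 -0.7 -22.9 10.1 -0.002 0.004 0; 0 -0.8 -22.9 10 -0.003 0.003 0.001; 0 -0.9 -22.8 10 -0.002 0.004 0
```

>>> servo_tool:
  deltas: "0 -0.8 -23 10 -0.002 0.004 0; 0 -0.8 -23 10 -0.002 0.004 0; 0 -0.8 -23 10 -0.003 0.003 0; 0 -0.8 -23 10 -0.002 0.004 0; 0 0 0 0 0 0 0; 0 0 0 0 0 0 0; 0 0 0 0 0 0 0; 0 0 0 0 0 0 0"

```text
time_s: 17.98
position: [0.5533, 0.1227, 0.1915]
tool_rot: [[0.996, -0.09, 0.008], [-0.089, -0.996, -0.003], [0.008, 0.003, -1.0]]
ft_force: [0.8, -0.4, -1.8]
grip_width: 0.0055
gripper_force: 39.8
```

```bash
python3 s6.py | grep -v 0\ ; python3 s7.py .5526 .123 .175 1
python3 - <<'E'
from h import *
s=env.get_image('side');t=env.get_image('top')
f=lambda p,x,y:cv2.resize(cv2.cvtColor(p['img'][y:y+150,x:x+160],cv2.COLOR_RGB2BGR),None,fx=2.5,fy=2.5)
cv2.imwrite('pics/g1.png',np.hstack([f(s,215,190),f(t,150,110)]))
E
```

```text
18.0833 [0.5532 0.123  0.1915] [-0.0893 -0.996   0.0026] [ 0.3378 -0.146  -2.0936] 0.005319039056677298 [ 0.6613 25.0814 75.8416 -0.1995 78.6379 95.8227]
s -1 84 [-0.1125 -0.0122] [-0.0907  0.0203] ymid 0.004055921035629044
s 1 54 [ 0.0913 -0.0135] [0.1141 0.0172] ymid 0.0018571463952766227
t -1 89 [-0.1141 -0.0183] [-0.0891  0.0172] ymid -0.0005365377404243244
t 1 49 [ 0.0891 -0.0189] [0.1148 0.0054] ymid -0.006767807272729489
seat [0.5524 0.1228 0.006 ]
[0.5532 0.123  0.1915] [[0.996, -0.089, 0.008], [-0.089, -0.996, -0.003], [0.008, 0.003, -1.0]] [ 0.3 -0.1 -2.1]
0 -0.7 0 16.5 0 -0.003 0
```

View pics/g1.png

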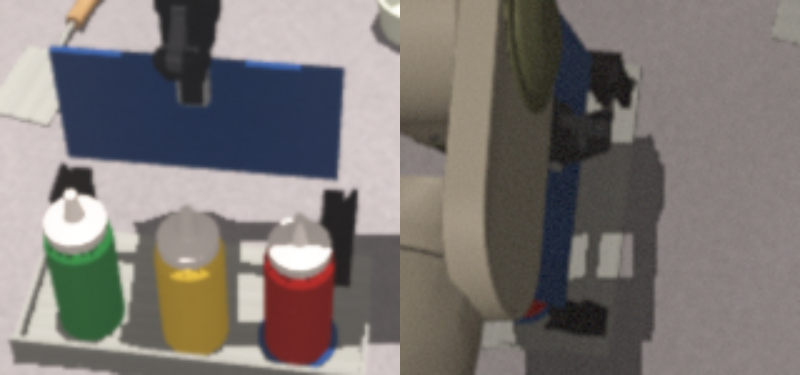

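The side view shows the guard level above and between the posts, ends at (237,~250) and (352,~260), with the red bottle standing on the mat at (334,~300). I check the guard's offset once more before lowering.

```bash
python3 s6.py | grep guard
```

```text
s guard 3749 yaw -5.079787797907892 lean 0.10717129660207075 y at x,zlow 0.12755795063928468 [0.4568 0.1172 0.1246] [0.646  0.1381 0.2295]
```

>>> servo_tool:
  deltas: "0 -0.7 -0.5 12 0 -0.003 0; 0 0 0 12 0 0 0; 0 0 0 8 0 0 0; 0 0 0 6 0 0 0; 0 0 0 0 0 0 0; 0 0 0 0 0 0 0"

```text
time_s: 18.78
position: [0.5526, 0.1245, 0.1531]
tool_rot: [[0.996, -0.088, 0.004], [-0.088, -0.996, -0.003], [0.004, 0.003, -1.0]]
ft_force: [-0.3, 0.0, -1.7]
grip_width: 0.0058
gripper_force: 39.8
```

>>> servo_tool:
  deltas: "0 0 0.4 5 0 0 0; 0 0 0 5 0 0 0; 0 0 0 5 0 0 0; 0 0 0 0 0 0 0; 0 0 0 0 0 0 0"

```text
time_s: 19.2
position: [0.5524, 0.1241, 0.1378]
tool_rot: [[0.996, -0.088, 0.003], [-0.088, -0.996, -0.003], [0.004, 0.003, -1.0]]
ft_force: [0.8, -0.3, -1.8]
grip_width: 0.0058
gripper_force: 39.8
```

>>> servo_tool:
  deltas: "0 0 0 8 0 0 0; 0 0 0 8 0 0 0; 0 0 0 8 0 0 0; 0 0 0 0 0 0 0"

```text
time_s: 19.53
position: [0.5517, 0.124, 0.1119]
tool_rot: [[0.996, -0.088, 0.001], [-0.088, -0.996, -0.003], [0.001, 0.003, -1.0]]
ft_force: [-0.4, -0.0, -1.8]
grip_width: 0.0055
gripper_force: 39.8
```

>>> servo_tool:
  deltas: "0 0 0 8 0 0 0; 0 0 0 8 0 0 0; 0 0 0 8 0 0 0; 0 0 0 0 0 0 0; 0 0 0 0 0 0 0"

```text
time_s: 19.95
position: [0.5525, 0.124, 0.0895]
tool_rot: [[0.996, -0.088, 0.003], [-0.088, -0.996, -0.003], [0.003, 0.003, -1.0]]
ft_force: [0.6, 0.0, -1.6]
grip_width: 0.0055
gripper_force: 39.8
```

>>> servo_tool:
  deltas: "0 0 0 4 0 0 0; 0 0 0 2.5 0 0 0; 0 0 0 0 0 0 0; 0 0 0 0 0 0 0"

```text
time_s: 20.28
position: [0.5527, 0.124, 0.0835]
tool_rot: [[0.996, -0.088, 0.004], [-0.088, -0.996, -0.003], [0.004, 0.003, -1.0]]
ft_force: [-0.6, -0.4, -1.6]
grip_width: 0.0057
gripper_force: 39.8
```

>>> servo_tool:
  deltas: "0 0 0 1.5 0 0 0; 0 0 0 0 0 0 0; 0 0 0 1 0 0 0; 0 0 0 0 0 0 0; 0 0 0 0 0 0 0"

```text
time_s: 20.7
position: [0.5527, 0.124, 0.0811]
tool_rot: [[0.996, -0.088, 0.004], [-0.088, -0.996, -0.003], [0.004, 0.003, -1.0]]
ft_force: [-0.8, 0.3, -1.2]
grip_width: 0.005
gripper_force: 39.8
```

>>> servo_tool:
  deltas: "0 0 0 1 0 0 0; 0 0 0 0 0 0 0; 0 0 0 0 0 0 0"

```text
time_s: 20.95
position: [0.5529, 0.124, 0.0802]
tool_rot: [[0.996, -0.088, 0.005], [-0.088, -0.996, -0.003], [0.005, 0.002, -1.0]]
ft_force: [0.3, 0.1, -0.4]
grip_width: 0.0057
gripper_force: 40.1
```

>>> servo_tool:
  deltas: "0 0 0 1 0 0 0; 0 0 0 0 0 0 0; 0 0 0 0.5 0 0 0; 0 0 0 0 0 0 0"

```text
time_s: 21.28
position: [0.553, 0.124, 0.0801]
tool_rot: [[0.996, -0.088, 0.006], [-0.088, -0.996, -0.003], [0.006, 0.002, -1.0]]
ft_force: [-4.1, 0.4, 11.5]
grip_width: 0.0052
gripper_force: 42.1
```

>>> servo_tool:
  deltas: "0.12 0 0 -1 0 0 0; 0.2 0 0 0 0 0 0; 0.25 0 0 0 0 0 0; 0.25 0 0 0 0 0 0; 0.25 0 0 0 0 0 0"

```text
time_s: 21.7
position: [0.5527, 0.1239, 0.0794]
tool_rot: [[0.996, -0.088, 0.004], [-0.088, -0.996, -0.003], [0.004, 0.003, -1.0]]
ft_force: [1.5, -0.5, 0.5]
grip_width: 0.0213
gripper_force: 0.0
```

>>> servo_tool:
  deltas: "0.25 0 0 -5 0 0 0; 0.25 0 0 -15 0 0 0; 0.25 0 0 -25 0 0 0; 0.25 0 0 -30 0 0 0; 0.25 0 0 -30 0 0 0; 0.25 0 20 -30 0 0 0; 0.25 0 35 -15 0 0 0; 0.25 0 38 -10 0 0 0"

```text
time_s: 22.37
position: [0.5442, 0.0317, 0.2426]
tool_rot: [[0.996, -0.085, 0.008], [-0.085, -0.996, -0.003], [0.008, 0.003, -1.0]]
ft_force: [0.1, -0.3, -0.0]
grip_width: 0.0213
gripper_force: 0.0
```

>>> servo_tool:
  deltas: "0.25 -10 38 0 0 0 0; 0.25 -15 38 0 0 0 0; 0.25 -15 38 0 0 0 0; 0.25 -15 38 0 0 0 0; 0.25 -15 30 0 0 0 0; 0.25 0 0 0 0 0 0"

```text
time_s: 22.87
position: [0.456, -0.1474, 0.2403]
tool_rot: [[0.996, -0.093, 0.004], [-0.093, -0.996, -0.004], [0.004, 0.004, -1.0]]
ft_force: [0.5, -1.0, 0.1]
grip_width: 0.0212
gripper_force: 0.0
```

```bash
python3 s4.py
python3 - <<'E'
from h import *
np.set_printoptions(precision=4,suppress=True)
s=env.get_image('side');t=env.get_image('top')
for p in (s,t):
    W=cloud(p);h=cv2.cvtColor(p['img'],cv2.COLOR_RGB2HSV).astype(int)
    m=(h[...,0]>100)&(h[...,0]<130)&(h[...,1]>110)&(p['depth']>0)&(abs(W[...,0]-.55)<.12)&(abs(W[...,1]-.125)<.04)&(W[...,2]>.03)
    P=W[m];Q=P[P[:,2]>.1];print(len(P),P.min(0),P.max(0),'top near/far z',[np.percentile(Q[abs(Q[:,0]-x)<.015][:,2],95) for x in (.47,.55,.63)])
f=lambda p,x,y:cv2.resize(cv2.cvtColor(p['img'][y:y+150,x:x+160],cv2.COLOR_RGB2BGR),None,fx=2.5,fy=2.5)
cv2.imwrite('pics/g2.png',np.hstack([f(s,215,210),f(t,150,110)]))
E
```

```text
22.9667 [ 0.4579 -0.1441  0.2403] [-31.6377  14.2223  84.139   -0.0052  81.3291  63.5467]
cap 311 [0.6361 0.1742 0.1227] [0.6165 0.1546 0.1171] [0.6581 0.1964 0.15  ]
cap 333 [0.5564 0.186  0.1228] [0.5361 0.1657 0.1165] [0.5786 0.2085 0.15  ]
cap 357 [0.4802 0.1913 0.123 ] [0.4594 0.1714 0.1091] [0.5017 0.214  0.1506]
cap 429 [0.6368 0.1826 0.1255] [0.6164 0.1568 0.1033] [0.6621 0.2003 0.1503]
cap 449 [0.557  0.1943 0.1257] [0.5371 0.1675 0.1061] [0.5792 0.2112 0.1501]
cap 447 [0.4809 0.1992 0.1258] [0.4583 0.1745 0.1041] [0.5017 0.2167 0.1509]
916 [0.4539 0.1151 0.0306] [0.648  0.1378 0.12  ] top near/far z [np.float64(0.11719189018824776), np.float64(0.11729507689537919), np.float64(0.11766960365681184)]
370 [0.4529 0.1122 0.0307] [0.6617 0.1343 0.119 ] top near/far z [np.float64(0.11716391833514754), np.float64(0.1163680734436276), np.float64(0.11580332165930175)]
```

View pics/g2.png

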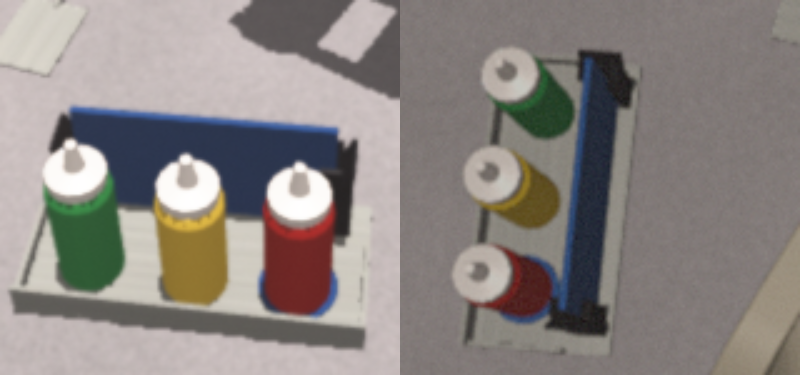

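The guard is level and fully home between the posts: its top edge measures about 0.117 m across, and it spans (243,254)–(350,262) in the side view. All three bottles are upright, with red centred on the mat at side (334,~330). Handing in.

```bash
python3 -c "
from rig import env
print(env.close_job())"
```

```text
the job is handed in; nothing more can be done
None
```

The red bottle stands upright on the blue mat and is released; the blue guard is fully down in the post grooves, and the job was handed in at about 23 s of the 64 s limit.

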